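# Sticker up two freshly sawn boards to dry

## Task

Stack the two freshly sawn boards to dry on the stacking base: lay the longer board centred along the base across both bearers, then one sticker squarely across it directly above each bearer, then the shorter board centred on the two stickers and in line with the board below, and stand the iron weight upright on top, midway between the stickers. Set every piece down rather than dropping it, and leave the carved rod and the offcut block lying where they are.

Things in the scene. Friction and masses are not known exactly. Their poses are not given: they have to be found in the camera images.
- stacking_base: fixed plywood base, 290 (along its x) x 110 (y) x 12 mm thick, carrying two dark square wooden bearers, each 22 mm wide (x), 100 mm long (along y) and 22 mm high, centred at x = -70 and x = +70 mm; bearer tops are 34 mm above the bench. Origin: centre of the underside, on the bench; z up; its x axis points roughly away from the robot. It is screwed down and does not move
- long_board: the longer of two brown sawn boards, 280 (its x) x 56 (y) x 14 mm thick (z), 0.14 kg, both ends sealed with white paint; lies flat and loose on the bench. Origin: centre of its underside, z up
- short_board: the shorter of two brown sawn boards, 200 (its x) x 56 (y) x 14 mm thick (z), 0.10 kg, both ends sealed with white paint; lies flat and loose on the bench. Origin: centre of its underside, z up
- sticker_a: sticker: a dark wooden spacer stick 100 mm long (its x), 16 x 16 mm in section, 20 g, loose on the bench. Origin: the middle of the stick (8 mm above what it lies on). The two stickers are alike and either may go over either bearer
- sticker_b: the other sticker, alike: 100 mm long (its x), 16 x 16 mm in section, origin in the middle of the stick
- weight: dark cast-iron weight, 0.75 kg: a disc 68 mm in diameter and 26 mm high, above it a neck 16 mm in diameter and a round grip knob 26 mm in diameter from 34 to 54 mm above the underside. Origin: centre of its underside, z up; stands upright loose on the bench
- offcut: bystander: a plain wooden offcut block, 70 (x) x 45 (y) x 40 mm high, loose. Origin: centre of its underside
- carved_rod: bystander: a light wooden rod carved in a zigzag, 190 mm long (its x), 26 x 26 mm in section, loose, lying at the far side of the bench. Origin: centre of its underside

How it is judged:
On the way, in this order (a step that is already met when the one before it is completed fails the run):
1. the longer board lies centred across both bearers (x of long_board in the frame of stacking_base between -0.012 and 0.012 m and y of long_board in the frame of stacking_base between -0.012 and 0.012 m and z of long_board in the frame of stacking_base between 0.028 and 0.04 m and angle between the x axis of long_board and the x axis of stacking_base, either way round below 0.14 rad), for 0.2 s.
2. a sticker lies across it above each bearer (all of step 1 and ((x of sticker_a in the frame of stacking_base between -0.08 and -0.06 m and y of sticker_a in the frame of stacking_base between -0.015 and 0.015 m and z of sticker_a in the frame of stacking_base between 0.05 and 0.062 m and x of sticker_b in the frame of stacking_base between 0.06 and 0.08 m and y of sticker_b in the frame of stacking_base between -0.015 and 0.015 m and z of sticker_b in the frame of stacking_base between 0.05 and 0.062 m) or (x of sticker_b in the frame of stacking_base between -0.08 and -0.06 m and y of sticker_b in the frame of stacking_base between -0.015 and 0.015 m and z of sticker_b in the frame of stacking_base between 0.05 and 0.062 m and x of sticker_a in the frame of stacking_base between 0.06 and 0.08 m and y of sticker_a in the frame of stacking_base between -0.015 and 0.015 m and z of sticker_a in the frame of stacking_base between 0.05 and 0.062 m)) and angle between the x axis of each of sticker_a, sticker_b and the y axis of stacking_base, either way round below 0.14 rad), for 0.2 s.
3. the shorter board lies centred on the two stickers (all of step 2 and x of short_board in the frame of stacking_base between -0.012 and 0.012 m and y of short_board in the frame of stacking_base between -0.012 and 0.012 m and z of short_board in the frame of stacking_base between 0.058 and 0.07 m and angle between the x axis of short_board and the x axis of stacking_base, either way round below 0.14 rad), for 0.2 s.
At the end, for the whole second after the job is handed in: long board on both bearers, short board on both stickers: each centred on the base within 12 mm; a sticker within 10 mm of each bearer's line and 15 mm of the middle; all aligned within 8 degrees; weight upright on top within 15 mm of the middle; all at rest (all of step 3 and x of weight in the frame of stacking_base between -0.015 and 0.015 m and y of weight in the frame of stacking_base between -0.015 and 0.015 m and z of weight in the frame of stacking_base between 0.072 and 0.084 m and angle between weight's own z axis and vertical below 0.1 rad and linear speed of each of long_board, sticker_a, sticker_b, short_board, weight below 0.02 m/s); the robot touches nothing.
It fails at once if a piece is dropped (falls free faster than 0.6 m/s, a drop of about 18 mm) ((linear speed of long_board above 0.6 m/s and contact force between the fingers and long_board below 0.05 N) or (linear speed of sticker_a above 0.6 m/s and contact force between the fingers and sticker_a below 0.05 N) or (linear speed of sticker_b above 0.6 m/s and contact force between the fingers and sticker_b below 0.05 N) or (linear speed of short_board above 0.6 m/s and contact force between the fingers and short_board below 0.05 N) or (linear speed of weight above 0.6 m/s and contact force between the fingers and weight below 0.05 N)).
It fails at once if the carved rod is moved by more than 30 mm or tipped up (distance of carved_rod from where it was at the start of the episode above 0.03 m or angle between carved_rod's own z axis and vertical above 0.4 rad).
It fails at once if the offcut is moved by more than 30 mm or tipped up (distance of offcut from where it was at the start of the episode above 0.03 m or angle between offcut's own z axis and vertical above 0.4 rad).
It also fails if it takes over 134 s, if anything falls off the work surface, if the arm or the gripper's body presses on something with over 40 N, if the wrist force passes 120 N, or if a joint passes its speed limit or range.

## Robot

A 6-joint arm with a two-finger parallel gripper is mounted at the origin on the work surface. World frame = base frame: x ahead of the robot, y to its left, z up, the work surface at z = 0. Lengths are in m, angles in rad, forces in N, time in s.
With the tool pointing down it reaches from about 0.325 to 0.85 m from the base axis. Payload 15.5 kg.
Tool frame: the origin (TCP) lies midway between the tips of the shut fingers; the grasp point (between the pads) lies ctrl.pinch_z behind it (ctrl.pinch_z is the distance from the TCP to the grasp point, in m); z points along the fingers, y is the line along which they close (so a half turn about z gives the same grasp; the last joint's range is limited). The gripper opens to 91 mm and grips with 3 to 60 N. Pads are 32 mm wide; open, the fingers measure 118 mm over their backs; the gripper's body (76 mm by 178 mm) begins 60 mm behind the grasp point.
Start: joints at [1.121, 0.494, 1.345, -0, 1.302, -0.096], TCP at [0.217, 0.586, 0.214] pointing down, gripper open.
Joint ranges: [-2.91, 2.91], [-0.82, 2.16], [0.22, 2.67], [-1.22, 4.37], [0.12, 2.79], [-3.08, 3.08]. Speed limits (rad/s): [1.89, 1.89, 2.57, 3.01, 3.01, 3.01].

## Interface

Orientations are given as a unit quaternion [w, x, y, z].
In Python, from bench import status, read_camera, camera_model, ctrl gives the robot as it stands.
- The arm moves only by the tool inch_along, called after "Request:" as name([rows], argument=value, ...), one row to a line, values as JSON. Schema: {"type":"object","properties":{"segments":{"type":"array","items":{"type":"object","properties":{"trans":{"type":"array","items":{"type":"number"},"minItems":3,"maxItems":3},"spin":{"type":"number"}},"additionalProperties":false},"minItems":1,"maxItems":20},"aperture":{"type":"number"},"grip_force":{"type":"number"},"only":{"type":"string"},"quiet":{"type":"boolean"},"lines":{"type":"string"}},"required":["segments"],"additionalProperties":false}. segments is a list of rows, 1 to 20 of them, each an object with the fields trans (a list: dx, dy, dz in m), spin (a turn about the tool's z in rad); a field left out counts as zero; each row shifts and turns the commanded pose from where the row before left it, along the tool's axes as they then stand; what a row does not reach is not made up. A row lasts 1/8 s, in which the tool goes at most 0.0625 m and 0.188 rad, less where a joint would pass 70% of its speed; a pose out of reach is approached as far as the arm can. aperture is the finger opening in m, set as the call begins (left out keeps the last). The fingers move at their own pace and stop on an object; grip_force is the grip in N (left out, the last holds). Time passes only in rows, so rows that do not move let the fingers close. The tool returns the time, the measured TCP pose, the force, the opening and the grip force at its end. only (a regular expression) keeps the lines of the reply that match it, lines (a string "A,B") keeps lines A to B, and quiet returns only ok. Input that does not fit is refused with a message, and nothing moves.
- status.get_obs(): the state, without advancing time (a new reading comes with each control period).
- read_camera(name): name is "side" or "top" or "wrist"; returns the picture (384x512x3 uint8, blue, green, red); there is no depth.
- camera_model(name): a dict with "fx", "fy", "cx", "cy" (pixels), "rvec" (rotation vector, rad) and "tvec" (3), from world to camera coordinates, as OpenCV has them; the wrist camera has in their place "mount" (4x4, takes a point from camera to tool coordinates, whose origin is the TCP and whose axes are the flange's). Camera axes: x right, y down, z forward; pixel columns grow to the right and rows downward; lengths in m; the calibration is good to about 2 mm. A picture is of the moment at which its call begins: read the wrist's pose just before it. camera_model takes no time and is no camera call.
- ctrl.hand_in(): hands the job in; it is judged then, once.
The state is a dict: "time": time; "joint_pos": joint angles; "joint_velocities": joint speeds; "tau": joint torques, N m; "position": TCP position; "eef_rot": TCP orientation; "ft_force": force on the tool from outside, world axes, zero at the start; "wrist_torque": the same for the moment, N m; "grip_width": finger opening in m; "grip_force": force on a finger pad.
Only numpy, scipy, OpenCV 4.12 (cv2) and the standard library are available. Lean on these libraries where they do the work, as an engineer would, in place of code of your own. Each camera call takes 0.05 s, during which the arm holds its last target. There are 200 camera calls.

## Working session

There is one attempt and no reset: what is moved stays moved. The work goes in short steps, Python scripts to look and compute and a tool call to move; the robot and the scene stay as the last step left them, time stands still between calls to the robot, and variables do not carry over. Pictures are saved under pics/ and viewed, at most 14 in all, crops included, and the job is handed in when it is done.

```bash
ls; mkdir -p pics; python3 - <<'E'
from bench import status, read_camera, camera_model, ctrl
import cv2
print(status.get_obs()); print(ctrl.pinch_z)
for n in("top","side"):
    cv2.imwrite(f"pics/{n}0.png",read_camera(n)); print(camera_model(n))
print(camera_model("wrist"))
E
```

```text
pics
{'time': 0.0, 'joint_pos': array([ 1.12148256e+00,  4.94231064e-01,  1.34609964e+00,  1.39866326e-05,
        1.30251722e+00, -9.55107784e-02]), 'joint_velocities': array([-3.09420676e-04,  2.16847468e-04, -8.92122549e-05,  1.13537565e-03,
        1.56183666e-03,  1.41853409e-04]), 'tau': array([ 7.29965432e-04, -8.78823137e+01, -3.81850791e+01,  7.07499753e-02,
        5.32985735e-02, -4.13841462e-05]), 'position': array([0.21637937, 0.58595357, 0.21331917]), 'eef_rot': array([-1.75362424e-04,  1.75982066e-01,  9.84393173e-01, -6.02678126e-04]), 'ft_force': array([-0.56327599,  0.58865541, -0.44271445]), 'wrist_torque': array([-0.03157541,  0.01503895, -0.01698293]), 'grip_force': 0.0, 'grip_width': 0.09108128062286021}
0.0188
{'fx': 472.88511223956624, 'fy': 472.88511223956624, 'cx': 257.432229495163, 'cy': 184.37356374871052, 'rvec': array([ 2.20739727, -2.1670203 ,  0.06364619]), 'tvec': array([0.00626567, 0.59413434, 1.34189595])}
{'fx': 368.9046970434058, 'fy': 368.9046970434058, 'cx': 257.7711989864435, 'cy': 187.72318062173898, 'rvec': array([ 2.12380193, -0.82022927,  0.39116925]), 'tvec': array([-0.45045196,  0.30935325,  0.68758136])}
{'fx': 298.6429855557543, 'fy': 298.6429855557543, 'cx': 254.38527035011293, 'cy': 192.32970130243527, 'mount': array([[-9.54300636e-04, -9.58690949e-01, -2.84448156e-01,
         7.98946481e-02],
       [ 9.99999350e-01, -1.09253954e-03,  3.27327665e-04,
        -1.08546695e-03],
       [-6.24576926e-04, -2.84447658e-01,  9.58691368e-01,
        -1.70533777e-01],
       [ 0.00000000e+00,  0.00000000e+00,  0.00000000e+00,
         1.00000000e+00]])}
```

View pics/top0.png

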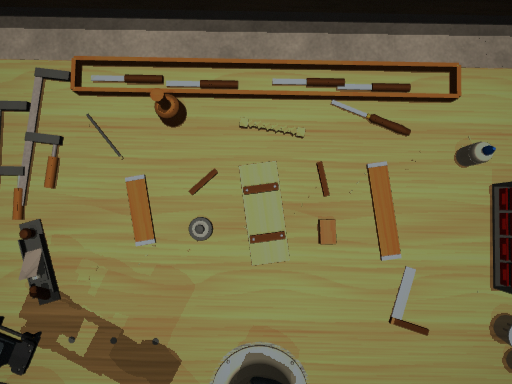

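View pics/side0.png

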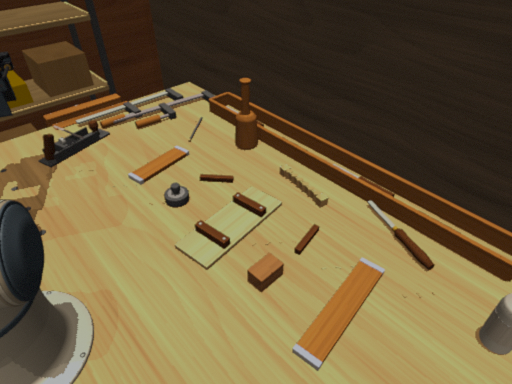

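Top view: base at about (264,212), long board (384,210), short board (140,210), stickers (203,181) and (323,178), weight (200,229), offcut (328,231), rod (272,128). The side view agrees. I'll segment these and fit box models to the masks.

```bash
cat > h.py <<'E'
import cv2,numpy as np
from scipy.optimize import least_squares
from bench import status, read_camera, camera_model, ctrl
def proj(P,n="top"):
    c=camera_model(n);K=np.array([[c["fx"],0,c["cx"]],[0,c["fy"],c["cy"]],[0,0,1]])
    return cv2.projectPoints(np.float64(P).reshape(-1,1,3),c["rvec"],c["tvec"],K,None)[0][:,0]
def mom(m):
    a=.5*np.arctan2(2*m["mu11"],m["mu20"]-m["mu02"])
    return np.array([m["m10"]/m["m00"],m["m01"]/m["m00"]]),a
def fit(mask,l,w,z0,z1,x0,n="top"):
    c,a=mom(cv2.moments(mask,True))
    def hull(p):
        C,S=np.cos(p[2]),np.sin(p[2])
        P=[[p[0]+C*u*l/2-S*v*w/2,p[1]+S*u*l/2+C*v*w/2,z] for u in(-1,1) for v in(-1,1) for z in(z0,z1)]
        return cv2.convexHull(np.float32(proj(P,n)))
    def r(p):
        cc,aa=mom(cv2.moments(hull(p)))
        return [*(cc-c),20*np.sin(aa-a),20*(1-np.cos(aa-a))]
    s=least_squares(r,x0,diff_step=1e-3)
    return s.x,s.cost,cv2.contourArea(hull(s.x)),int((mask>0).sum())
def region(img,cond,box):
    m=np.zeros(img.shape[:2],np.uint8);x,y,X,Y=box
    m[y:Y,x:X]=cond[y:Y,x:X]
    n,L,st,_=cv2.connectedComponentsWithStats(m)
    return (L==1+np.argmax(st[1:,4])).astype(np.uint8)
E
python3 - <<'E'
from h import *
im=cv2.imread("pics/top0.png");hsv=cv2.cvtColor(im,cv2.COLOR_BGR2HSV)
for n,(x,y) in dict(long=(384,210),short=(140,210),sa=(203,181),sb=(323,178),b=(255,189),wood=(220,260),base=(264,212),w=(200,222),end=(377,165)).items(): print(n,hsv[y,x])
c=camera_model("top");R=cv2.Rodrigues(c["rvec"])[0];print("cam",-R.T@c["tvec"])
cr=im[110:280,110:420];cv2.imwrite("pics/crop0.png",cv2.resize(cr,None,fx=2.5,fy=2.5,interpolation=cv2.INTER_CUBIC))
E
```

```text
long [ 16 176 139]
short [ 17 176 139]
sa [ 12 191  87]
sb [ 11 185  87]
b [ 11 183  89]
wood [ 28 112 139]
base [ 34  86 146]
w [ 26  26 138]
end [103  16 146]
cam [0.50863549 0.01020265 1.37655564]
```

View pics/crop0.png

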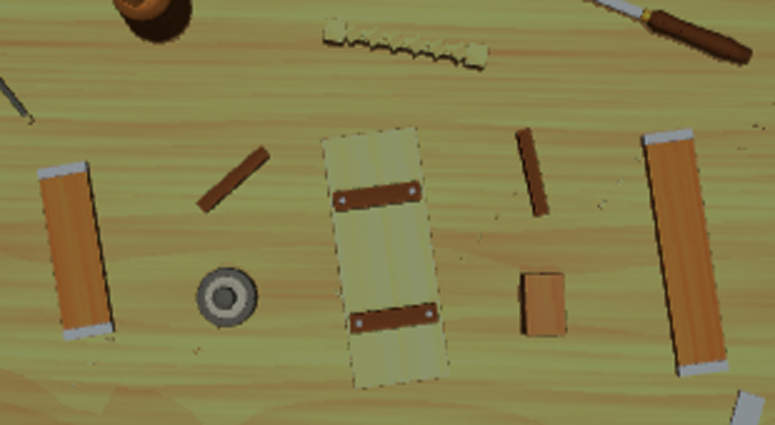

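The crop shows all pieces clearly, with a dark sliver on the sides that face away from the camera centre. I'll fit the top faces.

```bash
cat >> h.py <<'E'
def scene(im):
    h,s,v=[a.astype(int) for a in cv2.split(cv2.cvtColor(im,cv2.COLOR_BGR2HSV))]
    brd=((h<22)&(s>150)&(v>110)); drk=((h<15)&(s>150)&(v<115)&(v>65))
    return brd,drk
E
python3 - <<'E'
from h import *
im=cv2.imread("pics/top0.png");b,d=scene(im)
def go(n,c,box,l,w,z,y0):
    p,cost,ah,am=fit(region(im,c,box),l,w,z,z,y0);print(n,np.round(p,4),"%.1e"%cost,ah,am);return p
go("long",b,(360,155,410,270),.28-.014,.056,.014,[.5,-.35,.1])
go("short",b,(118,168,165,255),.2-.014,.056,.014,[.5,.35,.1])
go("st_l",d,(183,160,222,200),.1,.016,.016,[.6,.16,-.9])
go("st_r",d,(310,155,335,202),.1,.016,.016,[.6,-.16,.1])
f=go("bear_far",d,(238,178,285,200),.1,.022,.034,[.57,0,1.7])
n=go("bear_near",d,(243,225,292,248),.1,.022,.034,[.43,0,1.7])
print("base",(f+n)/2,np.hypot(*(f-n)[:2]),np.arctan2(*(f-n)[1::-1]))
h,s,v=[a.astype(int) for a in cv2.split(cv2.cvtColor(im,cv2.COLOR_BGR2HSV))]
m=region(im,s<60,(183,212,218,246));print("weight px",mom(cv2.moments(m,True))[0],m.sum())
from scipy.optimize import fsolve
k,_=mom(cv2.moments(m,True));print(fsolve(lambda q:proj([q[0],q[1],.024])[0]-k,[.5,.1]))
k=np.array([328,231.5]);print("offcut",fsolve(lambda q:proj([q[0],q[1],.04])[0]-k,[.5,.1]))
k=np.array([272,128]);print("rod",fsolve(lambda q:proj([q[0],q[1],.026])[0]-k,[.5,.1]))
E
```

```text
long [ 0.5269 -0.3477  0.1523] 8.7e-12 1807.8410910530947 1672
short [0.5152 0.3556 0.1929] 5.9e-12 1256.0334477175493 1147
st_l [ 0.6002  0.1748 -0.8268] 1.3e-11 191.63398238678928 166
st_r [ 0.6149 -0.1707  0.2266] 9.3e-12 191.99897684087045 167
bear_far [0.5828 0.0092 1.7211] 7.3e-12 271.73320119222626 218
bear_near [ 0.445  -0.0127  1.7221] 6.8e-12 277.1071075112559 221
base [ 0.51393842 -0.00176639  1.72159306] 0.13950382231269845 0.157246688262739
weight px [200.14691943 228.31753555] 422
[0.46509594 0.17814406]
offcut [ 0.4634266  -0.18379967]
rod [ 0.75704052 -0.02177075]
```

```bash
cat >> h.py <<'E'
from scipy.spatial.transform import Rotation as Rn
def goto(x,y,z,yaw):
    "tool-axis shift to TCP goal, and turn so tool y lies along world angle yaw (mod pi), q6 in range"
    o=status.get_obs();R=Rn.from_quat(o["eef_rot"],scalar_first=True).as_matrix()
    d=R.T@(np.array([x,y,z])-o["position"]);cur=np.arctan2(R[1,1],R[0,1])
    t=-((yaw-cur+np.pi/2)%np.pi-np.pi/2); q1=np.arctan2(y,x)
    print("d",np.round(d,4),"turn %.3f or %.3f"%(t,t-np.sign(t)*np.pi),"q6 now %.2f"%o["joint_pos"][5],"q6 ends %.2f"%(q1-(cur-t)),"tilt %.3f"%np.arccos(-R[2,2]),"F",np.round(o["ft_force"],1))
E
python3 -c "
from h import *
goto(.527,-.348,.12,.152+np.pi/2)"
```

```text
d [-0.6149 -0.7684  0.0942] turn -0.506 or 2.636 q6 now -0.10 q6 ends -2.31 tilt 0.001 F [0.6 0.3 0. ]
```

Request:
inch_along([
  {"trans": [-0.0384,-0.048,0.004]},
  {"trans": [-0.0384,-0.048,0.004]},
  {"trans": [-0.0384,-0.048,0.004]},
  {"trans": [-0.0384,-0.048,0.004]},
  {"trans": [-0.0384,-0.048,0.004]},
  {"trans": [-0.0384,-0.048,0.004]},
  {"trans": [-0.0384,-0.048,0.004]},
  {"trans": [-0.0384,-0.048,0.004]},
  {"trans": [-0.0384,-0.048,0.004]},
  {"trans": [-0.0384,-0.048,0.004]},
  {"trans": [-0.0384,-0.048,0.004]},
  {"trans": [-0.0384,-0.048,0.004]},
  {"trans": [-0.0384,-0.048,0.004]},
  {"trans": [-0.0384,-0.048,0.004]},
  {"trans": [-0.0384,-0.048,0.004]},
  {"trans": [-0.0384,-0.048,0.004]},
  {"spin": -0.17},
  {"spin": -0.17},
  {"spin": -0.166},
  {},
], aperture=0.091, grip_force=30)

```text
time: 2.6
position: [0.5266, -0.3469, 0.1496]
eef_rot: [-0.0, -0.076, 0.997, 0.0]
ft_force: [-0.9, -0.3, 0.5]
grip_width: 0.0911
grip_force: 0.0
```

```bash
python3 -c "
from h import *
goto(.527,-.348,.12,.152+np.pi/2)"
```

```text
d [-0.0002 -0.0011  0.0296] turn -0.001 or 3.141 q6 now -2.40 q6 ends -2.31 tilt 0.001 F [-0.9 -0.3  0.5]
```

```bash
cat >> h.py <<'E'
def wproj(P):
    o=status.get_obs();c=camera_model("wrist");T=np.eye(4);T[:3,:3]=Rn.from_quat(o["eef_rot"],scalar_first=True).as_matrix();T[:3,3]=o["position"]
    P=np.c_[np.float64(P),np.ones(len(P))]@np.linalg.inv(T@c["mount"]).T
    return np.c_[c["fx"]*P[:,0]/P[:,2]+c["cx"],c["fy"]*P[:,1]/P[:,2]+c["cy"]]
def rect(x,y,a,l,w,z):
    C,S=np.cos(a),np.sin(a);return [[x+C*u*l/2-S*v*w/2,y+S*u*l/2+C*v*w/2,z] for u,v in((-1,-1),(-1,1),(1,1),(1,-1))]
def wshow(name,rects):
    P=[wproj(r) for r in rects];im=read_camera("wrist")
    for p in P: cv2.polylines(im,[np.int32(np.round(p*8))],True,(0,255,0),1,shift=3)
    cv2.imwrite("pics/"+name,im)
E
python3 -c "
from h import *
wshow('w1.png',[rect(.527,-.348,.152,.28,.056,.014)])"
```

```text
(no output)
```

View pics/w1.png

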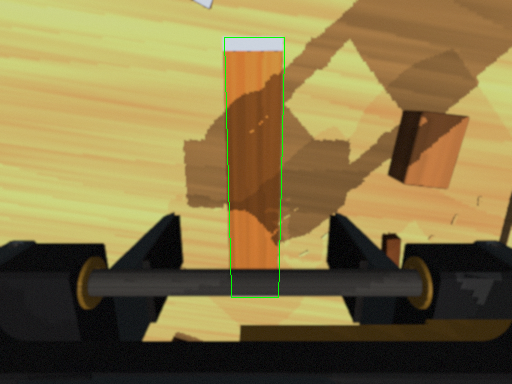

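The predicted outline matches the board within about 1 px, with its near end at row 37. Descending to grasp.

Request:
inch_along([
  {"trans": [0,-0.001,0.04]},
  {"trans": [0,0,0.04]},
  {"trans": [0,0,0.04]},
  {"trans": [0,0,0.015]},
  {"trans": [0,0,0.011]},
  {},
], aperture=0.091, grip_force=30)

```text
time: 3.4
position: [0.5271, -0.3481, 0.0042]
eef_rot: [0.0, -0.076, 0.997, -0.0]
ft_force: [-0.1, 0.5, 0.7]
grip_width: 0.0908
grip_force: 0.0
```

Request:
inch_along([
  {},
  {},
  {},
  {},
  {},
  {},
], aperture=0.04, grip_force=30)

```text
time: 4.15
position: [0.5271, -0.3481, 0.0042]
eef_rot: [0.0, -0.076, 0.997, -0.0]
ft_force: [-0.8, 1.2, 5.8]
grip_width: 0.0555
grip_force: 30.0
```

Request:
inch_along([
  {"trans": [0,0,-0.01]},
  {"trans": [0,0,-0.03]},
  {"trans": [0,0,-0.04]},
  {"trans": [0,0,-0.04]},
  {},
])

```text
time: 4.78
position: [0.5284, -0.3491, 0.1274]
eef_rot: [0.002, -0.076, 0.997, -0.002]
ft_force: [0.0, 0.1, -1.2]
grip_width: 0.0554
grip_force: 30.0
```

```bash
python3 -c "
from h import *
goto(.514,-.0018,.11,.155+np.pi/2)"
```

```text
d [-0.0384  0.3455  0.0161] turn -0.003 or 3.139 q6 now -2.40 q6 ends -1.73 tilt 0.006 F [ 0.   0.1 -1.2]
```

Request:
inch_along([
  {"trans": [-0.0025,0.02,0]},
  {"trans": [-0.0055,0.05,0]},
  {"trans": [-0.0055,0.05,0]},
  {"trans": [-0.0055,0.05,0]},
  {"trans": [-0.0055,0.05,0]},
  {"trans": [-0.0055,0.05,0]},
  {"trans": [-0.0055,0.05,0]},
  {"trans": [-0.0025,0.02,0.01],"spin": -0.003},
  {"trans": [0,0.0055,0.006]},
  {},
  {},
])

```text
time: 6.15
position: [0.5121, -0.0015, 0.1079]
eef_rot: [-0.0, -0.077, 0.997, -0.0]
ft_force: [0.4, -0.5, -1.3]
grip_width: 0.0558
grip_force: 30.0
```

```bash
python3 -c "
from h import *
goto(.514,-.0018,.039,.155+np.pi/2)"
```

```text
d [-0.0019 -0.0006  0.0689] turn -0.001 or 3.141 q6 now -1.84 q6 ends -1.73 tilt 0.000 F [ 0.4 -0.5 -1.3]
```

Request:
inch_along([
  {"trans": [-0.0018,-0.0005,0.02]},
  {"trans": [0,0,0.025]},
  {"trans": [0,0,0.01]},
  {"trans": [0,0,0.008]},
  {"trans": [0,0,0.004]},
  {"trans": [0,0,0.002]},
  {},
  {},
])

```text
time: 7.15
position: [0.5141, -0.001, 0.0392]
eef_rot: [0.0, -0.078, 0.997, -0.0]
ft_force: [0.8, 0.4, -1.1]
grip_width: 0.0557
grip_force: 30.0
```

```bash
python3 - <<'E'
from h import *
im=read_camera("side");cv2.imwrite("pics/s2.png",cv2.resize(im[120:320,120:340],None,fx=3,fy=3))
E
```

```text
(no output)
```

View pics/s2.png

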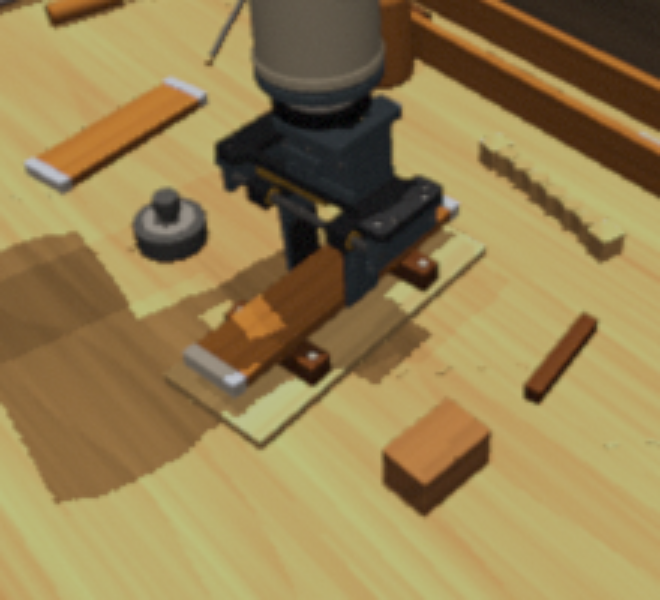

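The board hangs level just above both bearers (crop pixels about (310,360) and (415,265)). I'll lower the last millimetre until it bears, then open.

Request:
inch_along([
  {"trans": [0,0,0.001]},
  {},
])

```text
time: 7.45
position: [0.5141, -0.0009, 0.0382]
eef_rot: [0.0, -0.078, 0.997, -0.0]
ft_force: [-0.4, 0.1, 4.6]
grip_width: 0.0556
grip_force: 30.0
```

Request:
inch_along([
  {},
  {},
  {},
  {},
], aperture=0.09)

```text
time: 7.95
position: [0.514, -0.001, 0.0379]
eef_rot: [-0.0, -0.078, 0.997, 0.0]
ft_force: [0.3, 0.5, -0.2]
grip_width: 0.0894
grip_force: 0.0
```

Request:
inch_along([
  {"trans": [0,0,-0.02]},
  {"trans": [0,0,-0.04]},
  {"trans": [0,0,-0.06]},
  {},
])

```text
time: 8.45
position: [0.5163, -0.0012, 0.1618]
eef_rot: [0.003, -0.078, 0.997, -0.001]
ft_force: [-0.3, 0.4, -0.2]
grip_width: 0.0901
grip_force: 0.0
```

```bash
python3 -c "
from h import *
goto(.615,-.171,.1,.2266+np.pi/2)"
```

```text
d [-0.0709 -0.1829  0.0627] turn -0.071 or 3.070 q6 now -1.84 q6 ends -2.07 tilt 0.007 F [-0.3  0.4 -0.2]
```

Request:
inch_along([
  {"trans": [-0.0177,-0.0457,0]},
  {"trans": [-0.0177,-0.0457,0.01]},
  {"trans": [-0.0177,-0.0457,0.02]},
  {"trans": [-0.0177,-0.0457,0.02],"spin": -0.071},
  {},
  {},
], aperture=0.05)

```text
time: 9.2
position: [0.6115, -0.1702, 0.1071]
eef_rot: [-0.001, -0.112, 0.994, 0.0]
ft_force: [0.4, 1.3, 0.4]
grip_width: 0.0499
grip_force: 0.0
```

```bash
python3 -c "
from h import *
goto(.615,-.171,.003,.2266+np.pi/2)
wshow('w2.png',[rect(.615,-.171,.2266,.1,.016,.016)])"
```

```text
d [-0.0034 -0.0016  0.1041] turn -0.001 or 3.140 q6 now -2.16 q6 ends -2.07 tilt 0.002 F [0.4 1.3 0.4]
```

View pics/w2.png

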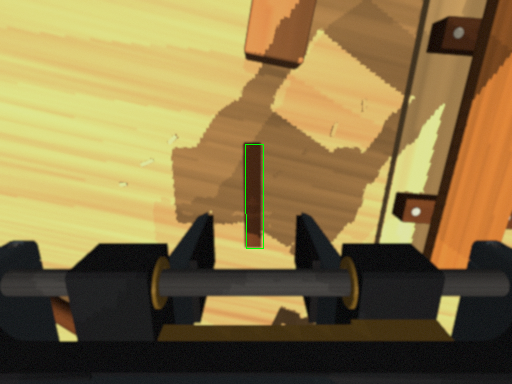

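The outline matches the sticker at (254,195). Grasping it.

Request:
inch_along([
  {"trans": [-0.0034,-0.0016,0.035]},
  {"trans": [0,0,0.035]},
  {"trans": [0,0,0.02]},
  {"trans": [0,0,0.01]},
  {"trans": [0,0,0.003]},
  {},
])

```text
time: 10.0
position: [0.6162, -0.1713, 0.0057]
eef_rot: [0.0, -0.113, 0.994, -0.0]
ft_force: [0.2, 0.2, -1.0]
grip_width: 0.0498
grip_force: 0.0
```

Request:
inch_along([
  {},
  {},
  {},
  {},
  {},
], aperture=0.005, grip_force=15)

```text
time: 10.62
position: [0.6159, -0.1715, 0.005]
eef_rot: [0.0, -0.113, 0.994, -0.0]
ft_force: [-0.2, 0.4, 2.0]
grip_width: 0.0161
grip_force: 15.0
```

Request:
inch_along([
  {"trans": [0,0,-0.01]},
  {"trans": [0,0,-0.04]},
  {"trans": [0,0,-0.05]},
  {"trans": [0,0,-0.03]},
  {},
])

```text
time: 11.25
position: [0.6172, -0.1719, 0.1381]
eef_rot: [0.002, -0.113, 0.994, -0.001]
ft_force: [-0.3, 0.0, -0.2]
grip_width: 0.0162
grip_force: 15.0
```

```bash
python3 -c "
from h import *
goto(.583,.0092,.12,.155)"
```

```text
d [-0.0072  0.1842  0.0176] turn -1.500 or 1.642 q6 now -2.16 q6 ends -3.28 tilt 0.005 F [-0.3  0.  -0.2]
```

Request:
inch_along([
  {"trans": [-0.0018,0.046,0]},
  {"trans": [-0.0018,0.046,0]},
  {"trans": [-0.0018,0.046,0]},
  {"trans": [-0.0018,0.046,0]},
  {"spin": 0.182},
  {"spin": 0.182},
  {"spin": 0.182},
  {"spin": 0.182},
  {"spin": 0.182},
  {"spin": 0.182},
  {"spin": 0.182},
  {"spin": 0.182},
  {"spin": 0.182},
  {"trans": [0,0,0.01]},
  {},
])

```text
time: 13.12
position: [0.5807, 0.0096, 0.1236]
eef_rot: [-0.001, 0.647, 0.762, -0.001]
ft_force: [-0.1, 0.1, 0.9]
grip_width: 0.0157
grip_force: 15.0
```

```bash
python3 -c "
from h import *
goto(.5832,.009,.0535,.155)"
```

```text
d [-0.001   0.0025  0.0701] turn 0.008 or -3.133 q6 now -0.25 q6 ends -0.14 tilt 0.002 F [-0.1  0.1  0.9]
```

Request:
inch_along([
  {"trans": [-0.001,0.0025,0],"spin": 0.008},
  {},
])

```text
time: 13.38
position: [0.5846, 0.0089, 0.125]
eef_rot: [0.0, 0.651, 0.759, 0.0]
ft_force: [0.9, 0.2, 0.0]
grip_width: 0.0157
grip_force: 15.0
```

```bash
python3 -c "
from h import *
a=.155;C,S=np.cos(a),np.sin(a)
wshow('w3.png',[rect(.514,-.0018,a,.28,.056,.048),rect(.514+.07*C,-.0018+.07*S,a,.022,.1,.034),rect(.514-.07*C,-.0018-.07*S,a,.022,.1,.034)])"
```

```text
(no output)
```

View pics/w3.png

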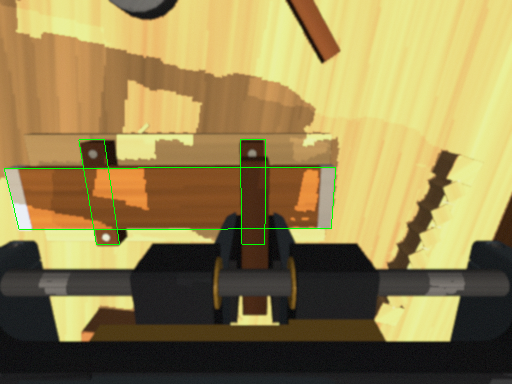

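The board and bearers match their predicted outlines within a pixel or two, so the board is in place. Lowering the sticker.

Request:
inch_along([
  {"trans": [0,-0.001,0.03]},
  {"trans": [0,0,0.025]},
  {"trans": [0,0,0.01]},
  {"trans": [0,0,0.004]},
  {"trans": [0,0,0.002]},
  {},
  {"trans": [0,0,0.001]},
  {},
])

```text
time: 14.42
position: [0.5833, 0.0088, 0.0531]
eef_rot: [0.0, 0.652, 0.758, 0.0]
ft_force: [0.2, -0.6, -0.2]
grip_width: 0.0157
grip_force: 15.0
```

Request:
inch_along([
  {"trans": [0,0,0.0008]},
  {},
])

```text
time: 14.68
position: [0.5834, 0.0088, 0.053]
eef_rot: [0.0, 0.652, 0.758, 0.0]
ft_force: [-3.6, 0.3, 14.4]
grip_width: 0.0157
grip_force: 15.0
```

Request:
inch_along([
  {},
  {},
  {},
], aperture=0.05)

```text
time: 15.05
position: [0.5832, 0.0088, 0.052]
eef_rot: [-0.0, 0.652, 0.758, -0.0]
ft_force: [0.3, -0.0, -0.1]
grip_width: 0.0427
grip_force: 0.0
```

Request:
inch_along([
  {"trans": [0,0,-0.02]},
  {"trans": [0,0,-0.04]},
  {"trans": [0,0,-0.05]},
  {},
])

```text
time: 15.55
position: [0.5853, 0.0086, 0.1656]
eef_rot: [0.003, 0.652, 0.758, 0.002]
ft_force: [-0.2, -0.5, -0.7]
grip_width: 0.0502
grip_force: 0.0
```

```bash
python3 -c "
from h import *
goto(.6002,.1748,.11,-.8268+np.pi/2)"
```

```text
d [0.1621 0.0394 0.0556] turn -0.593 or 2.549 q6 now -0.24 q6 ends -0.46 tilt 0.006 F [-0.2 -0.5 -0.7]
```

Request:
inch_along([
  {"trans": [0.0405,0.01,0]},
  {"trans": [0.0405,0.01,0]},
  {"trans": [0.0405,0.01,0]},
  {"trans": [0.0405,0.0094,0.01]},
  {"trans": [0,0,0.01],"spin": -0.15},
  {"trans": [0,0,0.01],"spin": -0.15},
  {"trans": [0,0,0.01],"spin": -0.15},
  {"trans": [0,0,0.01],"spin": -0.143},
  {},
])

```text
time: 16.68
position: [0.5969, 0.1747, 0.1106]
eef_rot: [-0.001, 0.402, 0.916, -0.001]
ft_force: [0.4, 0.0, -0.8]
grip_width: 0.0496
grip_force: 0.0
```

```bash
python3 -c "
from h import *
goto(.6002,.1748,.003,-.8268+np.pi/2)"
```

```text
d [-0.0023  0.0027  0.1076] turn -0.001 or 3.141 q6 now -0.55 q6 ends -0.46 tilt 0.003 F [ 0.4  0.  -0.8]
```

Request:
inch_along([
  {"trans": [-0.002,0.002,0.035]},
  {"trans": [0,0,0.035]},
  {"trans": [0,0,0.02]},
  {"trans": [0,0,0.01]},
  {"trans": [0,0,0.006]},
  {},
])

```text
time: 17.42
position: [0.6008, 0.1748, 0.0064]
eef_rot: [0.0, 0.402, 0.916, 0.0]
ft_force: [0.1, -0.1, 0.1]
grip_width: 0.0499
grip_force: 0.0
```

Request:
inch_along([
  {},
  {},
  {},
  {},
  {},
], aperture=0.005, grip_force=15)

```text
time: 18.05
position: [0.6007, 0.1748, 0.0063]
eef_rot: [0.0, 0.402, 0.916, 0.0]
ft_force: [-0.0, 0.5, 3.9]
grip_width: 0.016
grip_force: 15.0
```

Request:
inch_along([
  {"trans": [0,0,-0.01]},
  {"trans": [0,0,-0.04]},
  {"trans": [0,0,-0.05]},
  {"trans": [0,0,-0.03]},
  {},
])

```text
time: 18.68
position: [0.602, 0.1751, 0.1392]
eef_rot: [0.002, 0.402, 0.916, 0.001]
ft_force: [0.3, 0.1, -0.7]
grip_width: 0.0155
grip_force: 15.0
```

```bash
python3 -c "
from h import *
goto(.4448,-.0126,.12,.155)"
```

```text
d [-0.0315 -0.2429  0.0183] turn 0.589 or -2.553 q6 now -0.56 q6 ends -0.18 tilt 0.005 F [ 0.3  0.1 -0.7]
```

Request:
inch_along([
  {"trans": [-0.0063,-0.0486,0]},
  {"trans": [-0.0063,-0.0486,0]},
  {"trans": [-0.0063,-0.0486,0]},
  {"trans": [-0.0063,-0.0486,0]},
  {"trans": [-0.0063,-0.0486,0]},
  {"spin": 0.15},
  {"spin": 0.15},
  {"spin": 0.15},
  {"trans": [0,0,0.01],"spin": 0.139},
  {},
])

```text
time: 19.92
position: [0.4424, -0.0129, 0.1254]
eef_rot: [-0.001, 0.65, 0.76, -0.001]
ft_force: [0.2, -0.7, 0.6]
grip_width: 0.0159
grip_force: 15.0
```

```bash
python3 -c "
from h import *
goto(.4448,-.0126,.0543,.155)"
```

```text
d [-0.0001  0.0025  0.0711] turn 0.001 or -3.141 q6 now -0.32 q6 ends -0.18 tilt 0.002 F [ 0.2 -0.7  0.6]
```

Request:
inch_along([
  {"trans": [0,0.0015,0.03]},
  {"trans": [0,0,0.025]},
  {"trans": [0,0,0.01]},
  {"trans": [0,0,0.004]},
  {"trans": [0,0,0.002]},
  {},
  {"trans": [0,0,0.0005]},
  {},
])

```text
time: 20.92
position: [0.4448, -0.0128, 0.0548]
eef_rot: [0.0, 0.65, 0.76, 0.0]
ft_force: [-0.5, -0.7, 0.0]
grip_width: 0.0158
grip_force: 15.0
```

Request:
inch_along([
  {"trans": [0,0,0.0006]},
  {},
])

```text
time: 21.18
position: [0.4448, -0.0128, 0.0542]
eef_rot: [0.0, 0.65, 0.76, 0.0]
ft_force: [-0.9, -0.1, 7.6]
grip_width: 0.0158
grip_force: 15.0
```

Request:
inch_along([
  {},
  {},
  {},
], aperture=0.05)

```text
time: 21.55
position: [0.4446, -0.0128, 0.054]
eef_rot: [-0.0, 0.65, 0.76, -0.0]
ft_force: [-0.5, -0.1, -0.5]
grip_width: 0.0427
grip_force: 0.0
```

Request:
inch_along([
  {"trans": [0,0,-0.02]},
  {"trans": [0,0,-0.04]},
  {"trans": [0,0,-0.05]},
  {},
])

```text
time: 22.05
position: [0.4465, -0.013, 0.167]
eef_rot: [0.003, 0.65, 0.76, 0.002]
ft_force: [-0.5, 0.2, -0.8]
grip_width: 0.0504
grip_force: 0.0
```

```bash
python3 -c "
from h import *
goto(.5152,.3556,.11,.1929+np.pi/2)"
```

```text
d [0.3537 0.1245 0.057 ] turn 1.533 or -1.609 q6 now -0.32 q6 ends 1.98 tilt 0.006 F [-0.5  0.2 -0.8]
```

Request:
inch_along([
  {"trans": [0.0505,0.0178,0]},
  {"trans": [0.0505,0.0178,0]},
  {"trans": [0.0505,0.0178,0]},
  {"trans": [0.0505,0.0178,0]},
  {"trans": [0.0505,0.0178,0]},
  {"trans": [0.0505,0.0178,0]},
  {"trans": [0.0505,0.0178,0]},
  {"trans": [0,0,0.005],"spin": -0.179},
  {"trans": [0,0,0.005],"spin": -0.179},
  {"trans": [0,0,0.005],"spin": -0.179},
  {"trans": [0,0,0.005],"spin": -0.179},
  {"trans": [0,0,0.005],"spin": -0.179},
  {"trans": [0,0,0.005],"spin": -0.179},
  {"trans": [0,0,0.005],"spin": -0.179},
  {"trans": [0,0,0.005],"spin": -0.179},
  {"trans": [0,0,0.005],"spin": -0.177},
  {},
], aperture=0.091, grip_force=30)

```text
time: 24.18
position: [0.5126, 0.3554, 0.1178]
eef_rot: [-0.001, -0.096, 0.995, -0.0]
ft_force: [0.4, -0.4, -0.9]
grip_width: 0.0909
grip_force: 0.0
```

```bash
python3 - <<'E'
from h import *
goto(.5152,.3556,.004,.1929+np.pi/2)
P=wproj(rect(.5152,.3556,.1929,.2,.056,.014)); im=read_camera("wrist")
cv2.polylines(im,[np.int32(P)],True,(0,255,0),1)
t=read_camera("top")[110:300,110:330]
cv2.imwrite("pics/w4.png",np.hstack([cv2.resize(im,(400,300)),cv2.resize(t,(400,345),interpolation=cv2.INTER_CUBIC)[:300]]))
E
```

```text
d [-0.0028 -0.0002  0.1138] turn -0.000 or 3.141 q6 now -1.25 q6 ends -1.16 tilt 0.002 F [ 0.4 -0.4 -0.9]
```

View pics/w4.png

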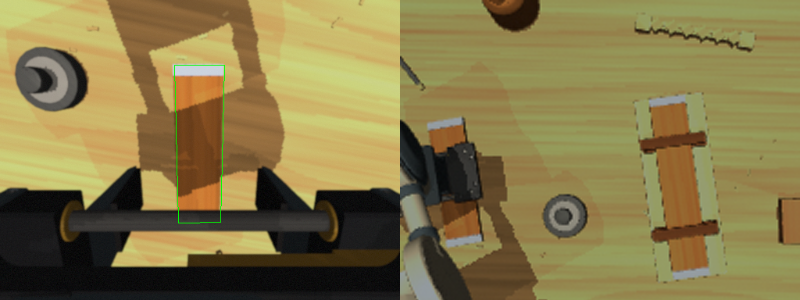

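Wrist view (left): the outline fits the short board. Top view (right): both stickers lie squarely over the bearers at about (672,141) and (685,231). I'll grasp the short board and check the stickers numerically.

Request:
inch_along([
  {"trans": [-0.0028,0,0.035]},
  {"trans": [0,0,0.035]},
  {"trans": [0,0,0.025]},
  {"trans": [0,0,0.012]},
  {"trans": [0,0,0.006]},
  {},
])

```text
time: 25.02
position: [0.5162, 0.3564, 0.0064]
eef_rot: [0.0, -0.096, 0.995, 0.0]
ft_force: [-0.5, 0.3, -0.2]
grip_width: 0.0912
grip_force: 0.0
```

Request:
inch_along([
  {},
  {},
  {},
  {},
  {},
  {},
], aperture=0.04, grip_force=30)

```text
time: 25.78
position: [0.516, 0.3563, 0.0062]
eef_rot: [0.0, -0.096, 0.995, 0.0]
ft_force: [-1.1, -0.7, 4.5]
grip_width: 0.0554
grip_force: 30.0
```

Request:
inch_along([
  {"trans": [0,0,-0.01]},
  {"trans": [0,0,-0.04]},
  {"trans": [0,0,-0.05]},
  {"trans": [0,0,-0.05]},
  {},
])

```text
time: 26.4
position: [0.5178, 0.3574, 0.1606]
eef_rot: [0.003, -0.096, 0.995, 0.001]
ft_force: [0.4, -0.2, -0.7]
grip_width: 0.0555
grip_force: 30.0
```

```bash
python3 - <<'E'
from h import *
im=read_camera("top");b,d=scene(im)
for box,y0 in(((238,178,285,200),[.583,.009,1.7]),((243,225,292,248),[.445,-.013,1.7])):
    m=region(im,d,box);p,c,ah,am=fit(m,.1,.016,.064,.064,y0);C,S=np.cos(.155),np.sin(.155)
    e=p[:2]-[.514,-.0018];print(np.round([C*e[0]+S*e[1],-S*e[0]+C*e[1],p[2]-.155-np.pi/2],4),ah,am)
goto(.514,-.0018,.14,.155+np.pi/2)
E
```

```text
[ 0.0702  0.0002 -0.0197] 206.6965324971825 210
[-0.0688  0.0014  0.0039] 210.86746500630397 213
d [ 0.0715 -0.3514  0.0174] turn 0.038 or -3.103 q6 now -1.25 q6 ends -1.73 tilt 0.004 F [ 0.4 -0.3 -1.5]
```

Request:
inch_along([
  {"trans": [0.004,-0.02,0]},
  {"trans": [0.01,-0.049,0]},
  {"trans": [0.01,-0.049,0]},
  {"trans": [0.01,-0.049,0]},
  {"trans": [0.01,-0.049,0]},
  {"trans": [0.01,-0.049,0]},
  {"trans": [0.01,-0.049,0]},
  {"trans": [0.0055,-0.027,0],"spin": 0.038},
  {"trans": [0.002,-0.0104,0.01]},
  {"trans": [0,0,0.01]},
  {},
  {},
])

```text
time: 27.95
position: [0.5127, -0.0015, 0.1359]
eef_rot: [-0.0, -0.078, 0.997, 0.0]
ft_force: [0.5, 0.5, -0.7]
grip_width: 0.0554
grip_force: 30.0
```

```bash
python3 -c "
from h import *
goto(.514,-.0018,.0702,.155+np.pi/2)"
```

```text
d [-0.0012 -0.0005  0.0657] turn 0.002 or -3.140 q6 now -1.85 q6 ends -1.73 tilt 0.000 F [ 0.5  0.5 -0.7]
```

Request:
inch_along([
  {"trans": [-0.0015,-0.0005,0.02]},
  {"trans": [0,0,0.025]},
  {"trans": [0,0,0.01]},
  {"trans": [0,0,0.006]},
  {"trans": [0,0,0.003]},
  {"trans": [0,0,0.001]},
  {},
  {},
])

```text
time: 28.95
position: [0.5146, -0.0026, 0.0713]
eef_rot: [0.0, -0.077, 0.997, -0.0]
ft_force: [-0.0, 0.0, -1.4]
grip_width: 0.0559
grip_force: 30.0
```

Request:
inch_along([
  {"trans": [0,0,0.0006]},
  {},
])

```text
time: 29.2
position: [0.5144, -0.0026, 0.0704]
eef_rot: [0.0, -0.078, 0.997, -0.0]
ft_force: [-0.3, 0.1, -1.0]
grip_width: 0.0555
grip_force: 30.0
```

Request:
inch_along([
  {"trans": [0,0,0.0007]},
  {},
])

```text
time: 29.45
position: [0.5144, -0.0026, 0.0701]
eef_rot: [0.0, -0.078, 0.997, -0.0]
ft_force: [-1.9, 1.0, 11.0]
grip_width: 0.0556
grip_force: 30.0
```

Request:
inch_along([
  {},
  {},
  {},
  {},
], aperture=0.09)

```text
time: 29.95
position: [0.5144, -0.0026, 0.0696]
eef_rot: [-0.0, -0.078, 0.997, 0.0]
ft_force: [-0.4, 0.1, 0.6]
grip_width: 0.0896
grip_force: 0.0
```

Request:
inch_along([
  {"trans": [0,0,-0.02]},
  {"trans": [0,0,-0.04]},
  {"trans": [0,0,-0.04]},
  {},
])

```text
time: 30.45
position: [0.516, -0.0027, 0.1723]
eef_rot: [0.002, -0.078, 0.997, -0.0]
ft_force: [0.5, 0.6, -1.1]
grip_width: 0.0902
grip_force: 0.0
```

```bash
python3 -c "
from h import *
goto(.465,.178,.14,.155+np.pi/2)"
```

```text
d [0.0226 0.1865 0.0319] turn 0.000 or -3.141 q6 now -1.85 q6 ends -1.36 tilt 0.005 F [ 0.5  0.6 -1.1]
```

Request:
inch_along([
  {"trans": [0.0056,0.0466,0]},
  {"trans": [0.0056,0.0466,0]},
  {"trans": [0.0056,0.0466,0]},
  {"trans": [0.0056,0.0466,0]},
  {"trans": [0,0,0.02]},
  {},
], aperture=0.06, grip_force=40)

```text
time: 31.2
position: [0.4621, 0.1782, 0.1482]
eef_rot: [-0.002, -0.078, 0.997, -0.0]
ft_force: [0.7, -1.0, 0.9]
grip_width: 0.0601
grip_force: 0.0
```

```bash
python3 - <<'E'
from h import *
goto(.465,.178,.03,.155+np.pi/2)
t=np.linspace(0,6.28,24)
def ci(r,z): return [[.465+r*np.cos(a),.178+r*np.sin(a),z] for a in t]
wshow("w5.png",[ci(.034,.026),ci(.013,.05)])
E
```

```text
d [-0.0032 -0.0006  0.1182] turn 0.001 or -3.140 q6 now -1.48 q6 ends -1.36 tilt 0.003 F [ 0.7 -1.   0.9]
```

View pics/w5.png

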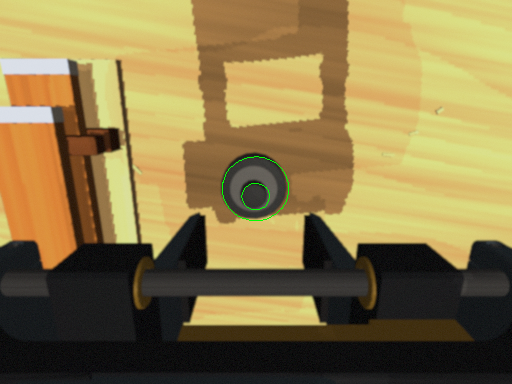

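The disc and knob outlines agree, with the disc about 2–3 px nearer the robot, so I'll shift about 1.5 mm.

Request:
inch_along([
  {"trans": [-0.001,-0.0005,0.035]},
  {"trans": [0,0,0.035]},
  {"trans": [0,0,0.025]},
  {"trans": [0,0,0.012]},
  {"trans": [0,0,0.008]},
  {},
])

```text
time: 32.0
position: [0.4647, 0.1777, 0.0349]
eef_rot: [0.0, -0.077, 0.997, 0.0]
ft_force: [0.1, -0.5, 1.1]
grip_width: 0.0597
grip_force: 0.0
```

Request:
inch_along([
  {},
  {},
  {},
  {},
  {},
  {},
], aperture=0.01, grip_force=40)

```text
time: 32.75
position: [0.4646, 0.1778, 0.0349]
eef_rot: [0.0, -0.078, 0.997, -0.0]
ft_force: [-0.6, -0.3, 5.4]
grip_width: 0.025
grip_force: 40.0
```

Request:
inch_along([
  {"trans": [0,0,-0.01]},
  {"trans": [0,0,-0.03]},
  {"trans": [0,0,-0.05]},
  {"trans": [0,0,-0.04]},
  {"trans": [0,0,-0.02]},
  {},
  {},
])

```text
time: 33.62
position: [0.4637, 0.1776, 0.1838]
eef_rot: [-0.001, -0.078, 0.997, -0.0]
ft_force: [-0.1, -0.4, -7.1]
grip_width: 0.0248
grip_force: 40.0
```

```bash
python3 -c "
from h import *
goto(.514,-.0018,.1129,.155+np.pi/2)"
```

```text
d [-0.0221 -0.185   0.0708] turn 0.000 or -3.141 q6 now -1.48 q6 ends -1.73 tilt 0.002 F [-0.1 -0.4 -7.1]
```

Request:
inch_along([
  {"trans": [-0.002,-0.015,0]},
  {"trans": [-0.005,-0.04,0]},
  {"trans": [-0.005,-0.04,0]},
  {"trans": [-0.005,-0.04,0]},
  {"trans": [-0.004,-0.03,0]},
  {"trans": [-0.001,-0.015,0]},
  {"trans": [0,-0.005,0]},
  {},
  {},
])

```text
time: 34.75
position: [0.5145, -0.0008, 0.1846]
eef_rot: [-0.0, -0.078, 0.997, 0.0]
ft_force: [-1.2, -0.4, -6.7]
grip_width: 0.025
grip_force: 40.0
```

```bash
python3 -c "
from h import *
goto(.514,-.0018,.1129,.155+np.pi/2)
C,S=np.cos(.155),np.sin(.155)
wshow('w6.png',[rect(.514,-.0018,.155,.2,.056,.078),rect(.514-.07*C,-.0018-.07*S,.155,.016,.1,.064)])"
```

```text
d [ 0.0007 -0.0009  0.0717] turn 0.001 or -3.141 q6 now -1.84 q6 ends -1.73 tilt 0.000 F [-1.2 -0.4 -6.7]
```

View pics/w6.png

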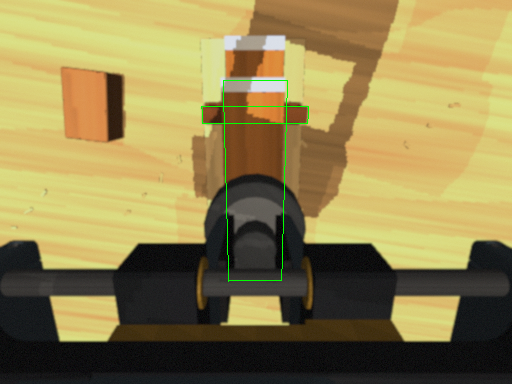

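The short board and near sticker match the predictions within about 2 px (1–2 mm). Lowering the weight.

Request:
inch_along([
  {"trans": [0,-0.0009,0.02]},
  {"trans": [0,0,0.025]},
  {"trans": [0,0,0.012]},
  {"trans": [0,0,0.006]},
  {"trans": [0,0,0.004]},
  {"trans": [0,0,0.003]},
  {},
  {},
])

```text
time: 35.8
position: [0.5152, -0.0025, 0.115]
eef_rot: [0.0, -0.078, 0.997, -0.0]
ft_force: [0.8, 0.7, -6.4]
grip_width: 0.025
grip_force: 40.0
```

Request:
inch_along([
  {"trans": [0,0,0.001]},
  {},
])

```text
time: 36.05
position: [0.515, -0.0025, 0.1137]
eef_rot: [-0.0, -0.078, 0.997, -0.0]
ft_force: [-0.4, -0.2, -6.6]
grip_width: 0.0247
grip_force: 40.0
```

Request:
inch_along([
  {"trans": [0,0,0.0007]},
  {},
  {"trans": [0,0,0.0003]},
  {},
])

```text
time: 36.55
position: [0.515, -0.0025, 0.1129]
eef_rot: [0.0, -0.078, 0.997, -0.0]
ft_force: [-1.6, -0.0, -0.7]
grip_width: 0.0247
grip_force: 40.0
```

Now it bears on the board. Releasing and backing off.

Request:
inch_along([
  {},
  {},
  {},
], aperture=0.06)

```text
time: 36.92
position: [0.5152, -0.0025, 0.1128]
eef_rot: [0.0, -0.077, 0.997, -0.0]
ft_force: [0.0, 0.3, 0.5]
grip_width: 0.0523
grip_force: 0.0
```

Request:
inch_along([
  {"trans": [0,0,-0.02]},
  {"trans": [0,0,-0.04]},
  {"trans": [0,0,-0.05]},
  {},
])

```text
time: 37.42
position: [0.517, -0.0027, 0.2262]
eef_rot: [0.003, -0.078, 0.997, -0.001]
ft_force: [-0.3, -0.1, -1.1]
grip_width: 0.0598
grip_force: 0.0
```

Request:
inch_along([
  {"trans": [0,0.05,0]},
  {"trans": [0,0.06,0]},
  {"trans": [0,0.06,0]},
  {"trans": [0,0.06,0]},
  {"trans": [0,0.06,0]},
  {"trans": [0,0.03,0]},
  {},
  {},
])

```text
time: 38.42
position: [0.4653, 0.313, 0.2221]
eef_rot: [-0.0, -0.078, 0.997, -0.0]
ft_force: [1.0, 0.5, 0.0]
grip_width: 0.0601
grip_force: 0.0
```

```bash
python3 - <<'E'
from h import *
t=read_camera("top")[110:290,190:350];s=read_camera("side")[140:290,150:350]
cv2.imwrite("pics/end.png",np.hstack([cv2.resize(t,(400,450)),cv2.resize(s,(400,300)).copy()[:300] if 0 else cv2.copyMakeBorder(cv2.resize(s,(400,300)),0,150,0,0,cv2.BORDER_CONSTANT)]))
E
```

```text
(no output)
```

View pics/end.png

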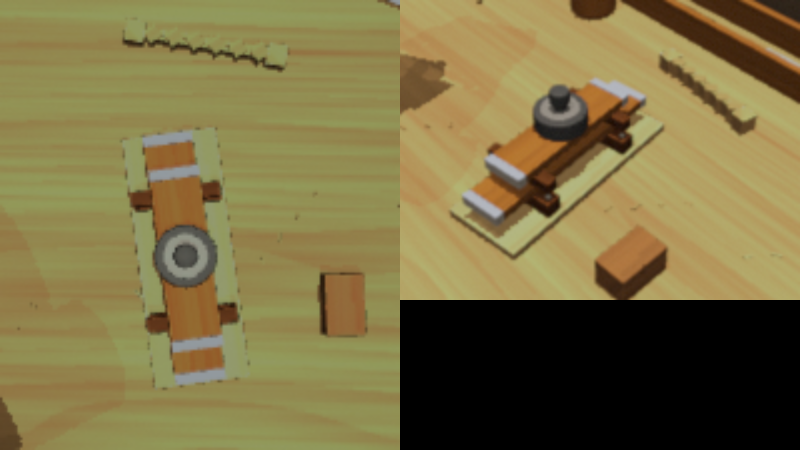

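The stack is complete and square, with the weight centred at (185,256). The rod and offcut are where they were. Handing in.

```bash
python3 -c "
from bench import ctrl
print(ctrl.hand_in())"
```

```text
the job is handed in; nothing more can be done
None
```

The stack is built as specified and handed in at about 38 s of robot time; the final pictures show every piece in place, the weight upright in the middle and the rod and offcut where they were, but hand-in returned no verdict.

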